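Snap the battery pack into its charger

ROBOT

A 6-joint arm with a two-finger parallel gripper is mounted at the origin on the work surface. World frame = base frame: x ahead of the robot, y to its left, z up, the work surface at z = 0. Lengths are in m, angles in degrees, forces in N, time in s.
With the tool pointing down it reaches from about 0.25 to 0.775 m from the base axis. Payload 4 kg.
Tool frame: the origin (TCP) lies midway between the tips of the shut fingers; the grasp point (between the pads) lies 19 mm behind it (bot.grip_point_offset is the distance from the TCP to the grasp point, in m); z points along the fingers, y is the direction in which the jaws open and shut (so a half turn about z gives the same grasp; the last joint's range is limited). The gripper opens to 85 mm and grips with 20 to 120 N. Pads are 22 mm wide; open, the fingers measure 114 mm over their backs; the gripper's body (76 mm by 85 mm) begins 54 mm behind the grasp point. The pads swing forward as they close: fully open they stand 13 mm farther back than shut.
Start: joints at [58.551, 4.996, 78.535, -0, 96.463, -5.907], TCP at [0.237, 0.496, 0.231] pointing down, gripper open.
Joint ranges: [-177.83, 177.83], [-43.37, 116.18], [15.69, 146.23], [-61.86, 241.86], [9.47, 152.12], [-147.06, 147.06]. Speed limits (degrees/s): [159.86, 159.86, 180, 180, 180, 180].

INTERFACE

Orientations are given as [roll, pitch, yaw] about the fixed x, y, z axes, in that order (R = Rz(yaw) Ry(pitch) Rx(roll)).
In Python, from cell import get_state, read_camera, camera_params, workorder, bot gives the robot as it stands.
- The arm moves only by the tool step_arm, never from a script. Its arguments are lists of equal length, an entry for each row: "delta_pos": the shift along the tool's x, y, z in mm, a list of three; "spin": the turn about the tool's z in degrees. A call has 1 to 12 rows; each row is the pose to reach, as a shift and turn from the pose commanded when the call began, along the tool's axes at that moment; what a row does not reach only later rows make up. A row lasts 1/8 s, in which the tool goes at most 62.5 mm and 10.7 degrees, less where a joint would pass 70% of its speed; a pose out of reach is approached as far as the arm can. A call with a gripper value outside its range is refused whole. "grip" is the finger opening in mm, from 0 to 85.4, set as the call begins (left out, the last holds). The fingers move at their own pace and stop on an object; "force" is the grip in N (left out, the last holds). Time passes only in rows, so rows that repeat a pose let the fingers close. It gives the time, the measured TCP pose, the force and the opening at its end, in the units of the state.
- get_state(): the state, without advancing time (a new reading comes with each control period).
- read_camera(name): name is "side" or "top" or "wrist"; returns the picture (420x560x3 uint8, red, green, blue); there is no depth.
- camera_params(name): a dict with "fx", "fy", "cx", "cy" (pixels), "D" ([k1, k2, p1, p2, k3] as OpenCV has them; the pictures are not rectified), "view" (4x4, takes a point from world to camera coordinates); the wrist camera has in their place "T_tool_cam" (4x4, takes a point from camera to tool coordinates, whose origin is the TCP and whose axes are the flange's). Camera axes: x right, y up, looking along -z (the intrinsics and any distortion apply to the point x, -y, -z); pixel columns grow to the right and rows downward; lengths in m; the calibration is good to about 2 mm. A picture is of the moment at which its call begins: read the wrist's pose just before it. camera_params takes no time and is no camera call.
- workorder.finish_job(): hands the job in, once; it reports no verdict.
The state is a dict: "t": time; "joints": joint angles; "joint_vel": joint speeds; "joint_torque": joint torques, N m; "ee_pos": TCP position; "tcp_rot": TCP orientation; "force": force on the tool from outside, world axes, zero at the start; "torque": the same for the moment, N m; "gripper_width": opening from 0.0 (shut) to 1.0 (fully open).
Only numpy, scipy, OpenCV 4.12 (cv2) and the standard library are available. Lean on these libraries where they do the work, as an engineer would, in place of code of your own. Each camera call takes 0.05 s, during which the arm holds its last target.

TASK

A spark-plug socket has been left standing in the bay of the battery charger: take it out and put it in the open parts tray. Then slide the smaller battery pack, terminal end first, along the charger's deck into the bay until it is fully home and the spring catch has clicked back behind it, and let go. Leave the larger pack and the bottles, can and jar around where they stand.

Things in the scene. Friction and masses are not known exactly. Their poses are not given: they have to be found in the camera images.
- dock: Grey battery charger fixed to the bench, 363 mm long, 122 mm wide, 62 mm high. The pack slides in along its +x; z up. Origin on the bench, 100 mm before the end stop. In its frame: flat deck 8 mm high, 96 mm wide, x -185 to 100 mm, open above up to the mouth. Face of the 62 mm high electronics housing at x = 100 mm is the end stop. Oil bottle stands outside on the +y side.
- dock_bay (a point): Middle of the bay, on the deck, dock (50, 0, 8) mm, axes as the dock. Side walls 70 mm apart (dock x -50 to 100 mm). Dark lips on the walls, 4 mm thick, 58 mm apart, underside 23 mm above the deck, top 35 mm above the bench: a pack can only be slid in from the mouth, not set in from above; slim things lift straight out. -y wall and lip have a gap (x -38 to 0 mm) for the catch.
- dock_seat (a point): Point on the charger's deck (8 mm above the bench, 50 mm along dock +x from its origin) where the pack's origin lies when the pack touches the end stop. Axes as the dock. The catch leaves about 3 mm of play before it.
- dock_mouth (a point): Point on the deck at the middle of the flared mouth's outer edge (dock x = -78 mm, 8 mm above the bench), axes as the dock. The side walls stand 84 mm apart here and narrow to 70 mm at x = -50 mm. The pack can be set on the open deck with its terminal end just before this point.
- catch (a joint): Spring catch, a steel wedge sliding sideways: 0 = out, 9 mm proud of the bay's -y wall; grows to 0.012 m as it is pushed aside. Its ramp (dock x -36 to -8 mm) faces the mouth, its square face (x = -3 mm) faces the bay. The spring gives 2 N at rest, 5.6 N at 9 mm; sliding a pack past it takes under 10 N (slippery plastic).
- catch_tip (a point): Inner tip of the catch wedge, dock frame (-7, -26, 20) mm at rest; moves with it.
- pack: The smaller battery pack, black plastic, 0.3 to 0.55 kg, loose on the bench. Origin at the centre of its underside, x towards the terminal end, z up. Shoe 100 long (x) x 66 wide x 20 mm high (front corners chamfered to 54 wide over 10 mm); on it a grip tower 66 long (x -41 to 25 mm) x 44 wide (y), from 20 up to 72 mm high. Brass terminals lie on the shoe ahead of the tower.
- pack_nose (a point): Middle of the pack's terminal end, 50 mm ahead of its origin and 10 mm above its underside.
- socket: Steel spark-plug socket, a plain cylinder 22 mm across and 66 mm high, standing on the deck inside the bay. Origin at the centre of its underside, z along its axis.
- tray: Open aluminium parts tray fixed to the bench, 160 (x) x 130 (y) x 30 mm high, walls and floor 4 mm. Origin at the centre of its underside. A bearing ring and a flanged nut lie in its +x half, at most 21 mm high.
- tray_free (a point): Point on the tray's floor in its empty half, 35 mm towards -x from its centre.
- big_pack: The larger battery pack, which does not fit: the same shape, shoe 110 x 92 x 20 mm, tower 80 x 60 mm, 78 mm high. Leave it alone. Origin at the centre of its underside.
- oiler: White oil bottle, 46 mm across, 95 mm high, standing beside the charger on its +y side. Origin at its foot.
- spray_can: Spray can, 54 mm across, 155 mm high, standing close behind the smaller pack (away from its terminal end). Origin at its foot.
- jar: Glass jar, 64 mm across, 85 mm high, standing beside the charger on its -y side. Origin at its foot.
- thinner: Grey bottle, 60 mm across, 150 mm high, standing close behind the larger pack. Origin at its foot.
There are look-alikes about, which are no part of the job. What is shaped like the pack but green is not meant.

How it is judged:
By the outcome, as a careful person would: the job done as asked, in the order asked, and still so for the second after the job is handed in, with the robot touching nothing.
It also fails if it takes over 67 s, if anything falls off the work surface, if the arm or the gripper's body presses on something with over 40 N, if the wrist force passes 120 N, or if a joint passes its speed limit or range.

## Working session

There is one attempt and no reset: what is moved stays moved. The work goes in short steps, Python scripts to look and compute and a tool call to move; the robot and the scene stay as the last step left them, time stands still between calls to the robot, and variables do not carry over. Pictures are saved under pics/ and viewed, and the job is handed in when it is done.

Besides the shell and the picture viewer there is one more tool, called in YAML: its name, and indented under it one key for each argument. step_arm: Moves the arm, as the interface text tells. Its arguments: {"type":"object","properties":{"delta_pos":{"type":"array"},"spin":{"type":"array"},"grip":{"type":"number"},"force":{"type":"number"}},"required":["delta_pos","spin"]}

```bash
mkdir -p pics; ls; python3 - <<'E'
from cell import *
import cv2
s=get_state();print(s)
for n in ("top","side"):
    cv2.imwrite(f"pics/{n}0.png",read_camera(n)[:,:,::-1]); print(camera_params(n))
print(camera_params("wrist"))
E
```

```text
pics
{'t': 0.0, 'joints': array([ 5.85507281e+01,  5.03903612e+00,  7.86273286e+01,  6.51104500e-04,
        9.64625759e+01, -5.90726311e+00]), 'joint_vel': array([-0.08227375,  0.01996377, -0.06387859, -0.06470401, -0.02163864,
       -0.02084201]), 'joint_torque': array([ 8.47531228e-04, -3.51883292e+01, -3.13264775e+01, -1.50192532e-04,
        1.10738719e-02, -2.67818024e-05]), 'ee_pos': array([0.23687805, 0.49580863, 0.23011695]), 'tcp_rot': array([-1.79871811e+02, -1.39140779e-02,  1.54458048e+02]), 'force': array([0.0306261 , 0.06569928, 1.04536675]), 'torque': array([0.0121362 , 0.01966629, 0.02308842]), 'gripper_width': 1.0015223457029632}
{'fx': 518.1171344384711, 'fy': 518.1171344384711, 'cx': 275.1864722434889, 'cy': 207.20800368904602, 'D': array([-0.09257179,  0.        ,  0.        ,  0.        ,  0.        ]), 'view': array([[-0.01765917, -0.99981617,  0.00746895,  0.03117862],
       [ 0.98442075, -0.01607926,  0.17509207, -0.5029327 ],
       [-0.17493979,  0.01044457,  0.98452373, -1.49160637],
       [ 0.        ,  0.        ,  0.        ,  1.        ]])}
{'fx': 4
[... 347 characters left out ...]
     [-3.82400916e-01, -7.40384877e-01,  5.52810794e-01,
        -9.55716650e-01],
       [ 0.00000000e+00,  0.00000000e+00,  0.00000000e+00,
         1.00000000e+00]])}
{'fx': 349.2766037840991, 'fy': 349.2766037840991, 'cx': 280.4321074151067, 'cy': 204.4345904046644, 'D': array([0.01801285, 0.        , 0.        , 0.        , 0.        ]), 'T_tool_cam': array([[ 5.14983523e-04,  9.61795734e-01,  2.73767605e-01,
         6.95580493e-02],
       [ 9.99999787e-01, -6.05121211e-04,  2.44804662e-04,
        -9.90512015e-04],
       [ 4.01114664e-04,  2.73767421e-01, -9.61795840e-01,
        -1.42300917e-01],
       [ 0.00000000e+00,  0.00000000e+00,  0.00000000e+00,
         1.00000000e+00]])}
```

View pics/top0.png

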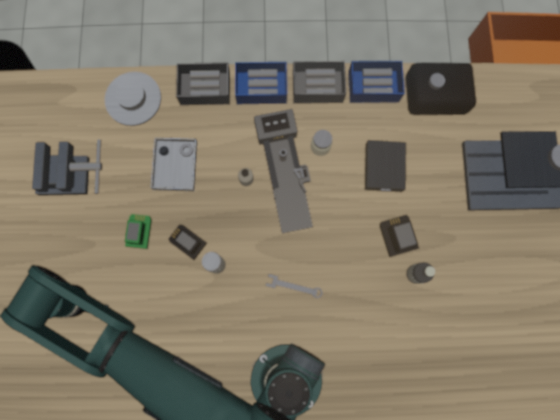

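View pics/side0.png

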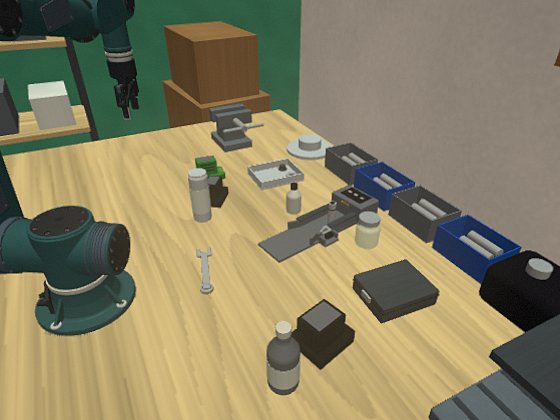

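The top view shows the dock from (295,230) to (275,120), with the socket at about (283,155). The tray is at (175,165). There are three pack-shaped things: black (188,241), green (138,232) and a larger black one (400,236). The first is the smaller black pack, with the spray can at (212,262) behind it. I'll confirm this in a crop.

```bash
cat > h.py <<'E'
import numpy as np, cv2
from scipy.spatial.transform import Rotation as R
from cell import get_state, read_camera, camera_params
def K(p): return np.array([[p['fx'],0,p['cx']],[0,p['fy'],p['cy']],[0,0,1]])
def Tcam(name,s=None):  # camera->world
    p=camera_params(name)
    if name!='wrist': return np.linalg.inv(p['view'])
    T=np.eye(4);T[:3,:3]=R.from_euler('xyz',s['tcp_rot'],degrees=True).as_matrix();T[:3,3]=s['ee_pos']
    return T@p['T_tool_cam']
def ray(name,px,T):
    p=camera_params(name)
    u=cv2.undistortPoints(np.array(px,float).reshape(-1,1,2),K(p),p['D']).reshape(-1,2)
    d=np.c_[u[:,0],-u[:,1],-np.ones(len(u))]@T[:3,:3].T
    return T[:3,3],d
def onz(name,px,z,T):
    o,d=ray(name,px,T); z=np.broadcast_to(z,len(d))
    return o+d*((z-o[2])/d[:,2])[:,None]
def proj(name,P,T):
    p=camera_params(name); C=(np.atleast_2d(P)-T[:3,3])@T[:3,:3]
    C=C*[1,-1,-1]
    return cv2.projectPoints(C.reshape(-1,1,3),np.zeros(3),np.zeros(3),K(p),p['D'])[0].reshape(-1,2)
def two(n1,px1,T1,n2,px2,T2):
    o1,d1=ray(n1,[px1],T1);o2,d2=ray(n2,[px2],T2)
    A=np.c_[d1[0],-d2[0]];t=np.linalg.lstsq(A,o2-o1,rcond=None)[0]
    a=o1+t[0]*d1[0];b=o2+t[1]*d2[0];return (a+b)/2,np.linalg.norm(a-b)
E
python3 - <<'E'
from h import *
im=cv2.imread('pics/top0.png')
c=cv2.resize(im[95:295,115:335],None,fx=3.6,fy=3,interpolation=cv2.INTER_CUBIC) if 0 else cv2.resize(im[100:290,115:335],None,fx=3,fy=3,interpolation=cv2.INTER_CUBIC)
cv2.imwrite('pics/topcrop.png',c)
T=Tcam('top')
for n,px,z in [('pack',(188,241),.05),('can',(212,262),.1),('green',(138,232),.04),('tray',(175,165),.015),('socket',(283,155),.07),('dock end',(295,230),.008),('housing',(275,127),.06),('oiler',(246,176),.05),('jar',(322,140),.08)]:
    print(n,onz('top',[px],z,T).round(3))
E
```

```text
pack [[0.406 0.279 0.05 ]]
can [[0.34  0.203 0.1  ]]
green [[0.436 0.43  0.04 ]]
tray [[0.645 0.328 0.015]]
socket [[ 0.656 -0.003  0.07 ]]
dock end [[ 0.439 -0.036  0.008]]
housing [[0.747 0.019 0.06 ]]
oiler [[0.598 0.108 0.05 ]]
jar [[ 0.698 -0.12   0.08 ]]
```

View pics/topcrop.png

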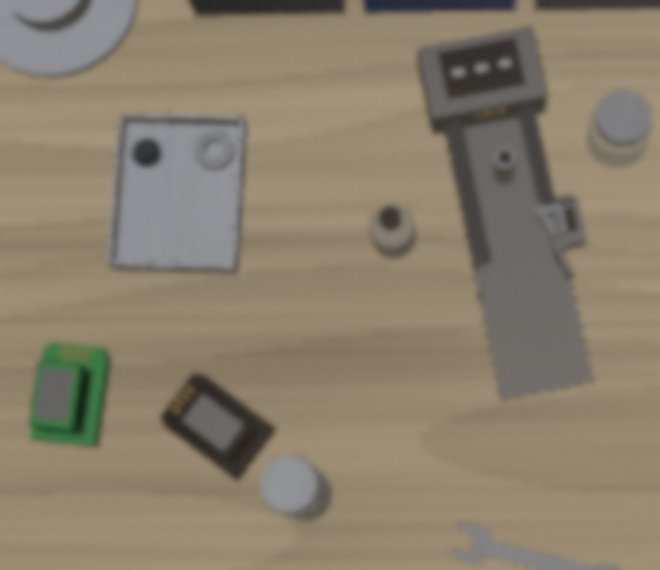

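The smaller black pack has its brass terminals at the upper left, crop (178,397), so its heading is about +53°. The can is directly behind it. The green look-alike is to the left. The socket is in the bay at crop (503,157), and the empty half of the tray is the bottom (−x) half. I'll take a wrist view of the pack first.

```bash
cat > d.py <<'E'
import sys; from h import *
def delta(pos,yaw,s=None):
    s=s or get_state(); M=R.from_euler('xyz',s['tcp_rot'],degrees=True).as_matrix()
    d=M.T@(np.array(pos)-s['ee_pos'])*1000
    sp=-((yaw-s['tcp_rot'][2]+180)%360-180)
    print('delta',d.round(1),'spin',round(sp,2),'at',s['ee_pos'].round(4),s['tcp_rot'].round(2),'t',s['t'],'F',s['force'].round(1),'w',round(s['gripper_width'],3))
if __name__=='__main__':
    a=list(map(float,sys.argv[1:])); delta(a[:3],a[3])
E
python3 d.py .44 .32 .26 53
```

```text
delta [-259.1  -71.1  -29.7] spin 101.46 at [0.2369 0.4958 0.2302] [-1.7988e+02 -1.0000e-02  1.5446e+02] t 0.1 F [ 0.3 -0.   0.4] w 1.002
```

step_arm:
  delta_pos:
    - [-26,-7,-3]
    - [-52,-14,-6]
    - [-78,-21,-9]
    - [-104,-28,-12]
    - [-130,-35,-15]
    - [-156,-42,-18]
    - [-182,-49,-21]
    - [-208,-56,-24]
    - [-234,-64,-27]
    - [-259,-71,-30]
    - [-259,-71,-30]
    - [-259,-71,-30]
  spin: [10,20,30,40,50,60,70,80,90,101,101,101]

```text
t: 1.6
ee_pos: [0.4397, 0.3207, 0.2608]
tcp_rot: [-179.9, 0.0, 53.6]
force: [0.5, 0.9, -0.7]
gripper_width: 0.998
```

```bash
python3 - <<'E'
from h import *
s=get_state();im=read_camera('wrist')
cv2.imwrite('pics/w1.png',im[:,:,::-1]); np.save('s1.npy',s,allow_pickle=True); print(s['t'],s['ee_pos'],s['tcp_rot'],s['joint_vel'].round(2))
E
```

```text
1.6 [0.43973849 0.32073101 0.26081219] [-1.79942684e+02  3.99005969e-02  5.35629330e+01] [ 0.79 -0.23 -0.03 -0.01 -0.01  0.17]
```

View pics/w1.png

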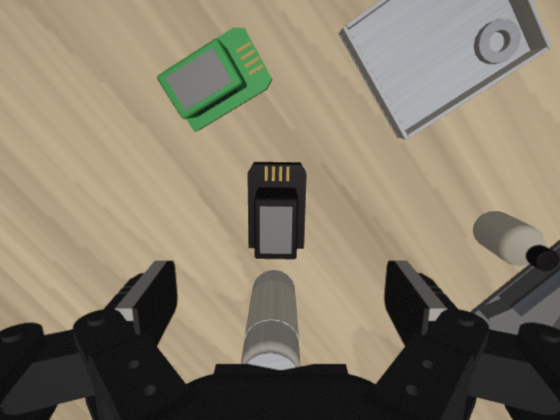

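The wrist view shows the pack upright at (276,210), with its brass terminals at (277,173) and the can behind it at (272,310). The green look-alike is at (215,78). I'll measure the pack from an enlarged crop.

```bash
python3 - <<'E'
import cv2,numpy as np
im=cv2.imread('pics/w1.png')
c=im[150:270,235:320]; c=np.clip(c.astype(float)*2.2,0,255).astype('uint8')
cv2.imwrite('pics/w1c.png',cv2.resize(c,None,fx=5,fy=5,interpolation=cv2.INTER_NEAREST))
E
```

```text
(no output)
```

View pics/w1c.png

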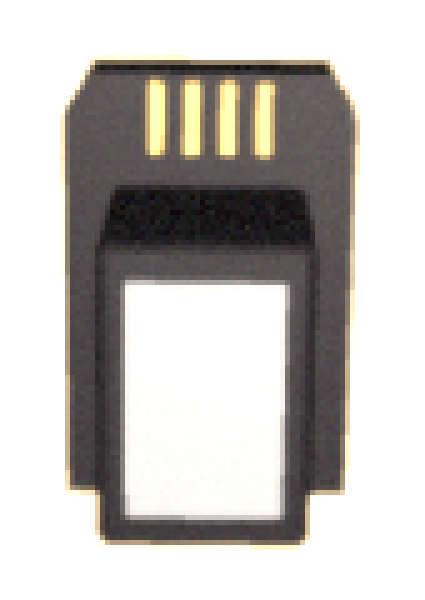

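```bash
python3 - <<'E'
from h import *
s=np.load('s1.npy',allow_pickle=True).item();T=Tcam('wrist',s)
sh=onz('wrist',[(254.4,164.2),(301,164.2),(248.4,174),(306.4,174),(248.4,248),(304.2,248.4)],.02,T)
tw=onz('wrist',[(255,199.6),(297.6,199.6),(255.5,258.4),(296.8,258.4)],.072,T)
print(sh.round(4));print(tw.round(4))
f=lambda a,b:np.linalg.norm(a-b)
print('front w',f(sh[0],sh[1]),'shoe w',f(sh[2],sh[3]),f(sh[4],sh[5]),'tower',f(tw[0],tw[1]),f(tw[2],tw[3]),f(tw[0],tw[2]),f(tw[1],tw[3]))
ang=lambda d:np.degrees(np.arctan2(d[1],d[0]))
fr=(sh[0]+sh[1])/2; re=(sh[4]+sh[5])/2;tf=(tw[0]+tw[1])/2;tr=(tw[2]+tw[3])/2
print('shoe len',f(fr,re),'yaw',ang(fr-re),ang(tf-tr),ang(tf+0-re), 'side yaws',ang(sh[2]-sh[4]),ang(sh[3]-sh[5]),ang(tw[0]-tw[2]),ang(tw[1]-tw[3]),'fronts',ang(sh[0]-sh[1])-90,ang(tw[0]-tw[1])-90)
y=np.radians(ang(fr-re));u=np.array([np.cos(y),np.sin(y)])
print('origin from shoe',((fr+re)/2)[:2],'from tower',((tf+tr)/2)[:2]+.008*u)
E
```

```text
[[0.4199 0.3421 0.02  ]
 [0.4613 0.3116 0.02  ]
 [0.4078 0.3374 0.02  ]
 [0.4597 0.2991 0.02  ]
 [0.3534 0.2673 0.02  ]
 [0.4061 0.2278 0.02  ]]
[[0.4072 0.3186 0.072 ]
 [0.4408 0.2938 0.072 ]
 [0.3694 0.2686 0.072 ]
 [0.4036 0.2433 0.072 ]]
front w 0.05143055005133147 shoe w 0.06451356735564102 0.06593996636756727 tower 0.0418086378216626 0.042541174960770596 0.06272049773745446 0.06272313210792504
shoe len 0.09994458809319721 yaw 52.525626739860385 53.267924898419935 52.9690243023352 side yaws 52.16097450055017 53.083753341790654 52.93332149876927 53.6025142445738 fronts 53.590617590046634 53.58662006390216
origin from shoe [0.41017027 0.28721822] from tower [0.41012748 0.28742918]
```

The pack's origin comes out at (0.4102, 0.2873) with yaw about 53.1°. The measured sizes match the given ones: 100 mm long, 65 mm wide. Next is the dock view.

```bash
python3 d.py .65 .0 .27 10
```

```text
delta [-133.3  359.9   -9.3] spin 43.58 at [0.4396 0.3209 0.2609] [-1.7995e+02  4.0000e-02  5.3580e+01] t 1.65 F [-0.8 -0.2 -0.2] w 1.002
```

step_arm:
  delta_pos:
    - [-16,45,-2]
    - [-33,90,-3]
    - [-50,135,-4]
    - [-67,180,-5]
    - [-84,225,-6]
    - [-100,270,-7]
    - [-117,315,-8]
    - [-133,360,-9]
    - [-133,360,-9]
    - [-133,360,-9]
  spin: [6,12,18,24,30,36,42,43.6,43.6,43.6]

```text
t: 2.9
ee_pos: [0.6499, 0.0004, 0.2699]
tcp_rot: [-179.9, 0.0, 10.0]
force: [-1.1, -0.4, 0.1]
gripper_width: 1.001
```

```bash
python3 - <<'E'
from h import *
s=get_state();im=read_camera('wrist')
cv2.imwrite('pics/w2.png',im[:,:,::-1]); np.save('s2.npy',s,allow_pickle=True); print(s['t'],s['ee_pos'],s['tcp_rot'],s['joint_vel'].round(2))
E
```

```text
2.9 [6.49947553e-01 4.04379818e-04 2.69938362e-01] [-1.79938760e+02  4.64989734e-02  9.95684419e+00] [ 0.93 -1.05  0.28 -0.18  0.04  0.  ]
```

View pics/w2.png

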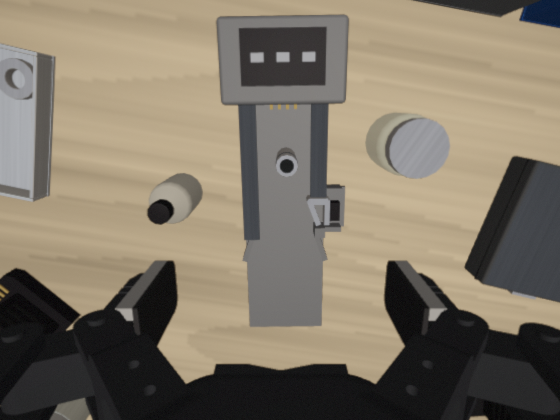

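The dock is well framed: housing at (283,60), socket top at (287,164), catch at (325,210), deck end at row 326. The jar is at (417,147) and the oiler at (168,205). I'll enlarge it.

```bash
python3 - <<'E'
import cv2,numpy as np
im=cv2.imread('pics/w2.png')
c=im[90:240,225:365]; c=np.clip(c.astype(float)*1.8,0,255).astype('uint8')
cv2.imwrite('pics/w2a.png',cv2.resize(c,None,fx=4,fy=4,interpolation=cv2.INTER_NEAREST))
c=im[215:335,225:345]; c=np.clip(c.astype(float)*1.8,0,255).astype('uint8')
cv2.imwrite('pics/w2b.png',cv2.resize(c,None,fx=4,fy=4,interpolation=cv2.INTER_NEAREST))
E
```

```text
(no output)
```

View pics/w2a.png

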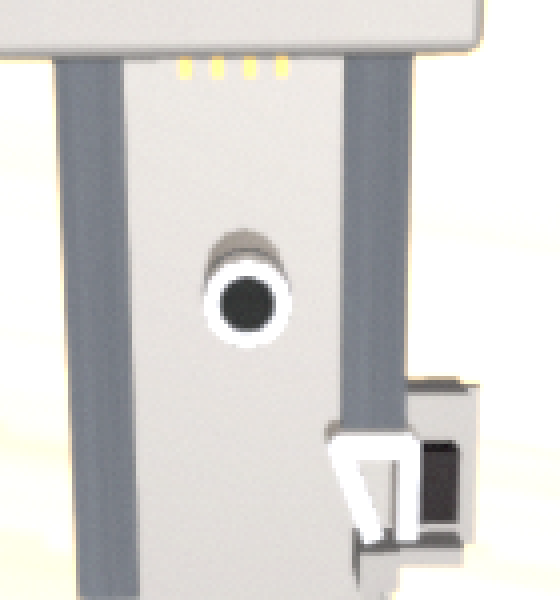

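View pics/w2b.png

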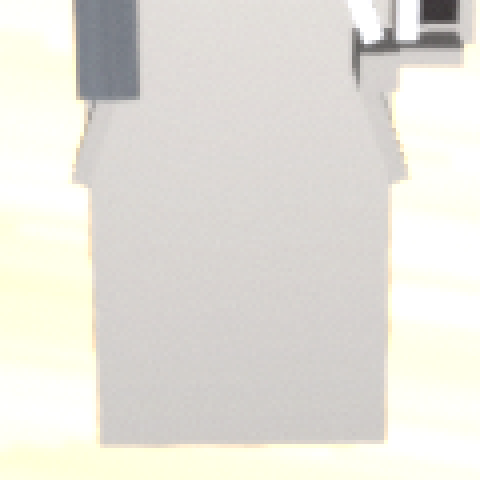

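```bash
python3 - <<'E'
from h import *
s=np.load('s2.npy',allow_pickle=True).item();T=Tcam('wrist',s)
L=onz('wrist',[(256,105),(259.75,239.3),(311,105),(310.25,196.25),(238.5,105),(244.25,239.3),(327.75,105),(326.75,185)],.035,T)
D=onz('wrist',[(250,326),(321.5,325.4),(248,262.5),(322.25,262.5)],.008,T)
H=onz('wrist',[(221,102.7),(345,103)],.062,T)
S=onz('wrist',[(286.75,165.75),(275.75,165.75),(297.75,165.75)],.074,T)
ang=lambda d:np.degrees(np.arctan2(d[1],d[0]))
print('yaws',[round(ang(L[i]-L[i+1]),2) for i in (0,2,4,6)],ang(D[2]-D[0]),ang(D[3]-D[1]),ang(D[0]-D[1])-90,ang(H[0]-H[1])-90)
print('deck w',np.linalg.norm(D[0]-D[1]),np.linalg.norm(D[2]-D[3]))
for yaw in (9.5,10,10.5):
    y=np.radians(yaw);u=np.array([np.cos(y),np.sin(y)]);v=np.array([-u[1],u[0]])
    lo=lambda P:np.c_[P[:,:2]@u,P[:,:2]@v].round(4)
    print(yaw,'lips',lo(L).tolist(),'\n deck',lo(D).tolist(),'\n H',lo(H).tolist(),'S',lo(S).tolist())
E
```

```text
yaws [np.float64(10.55), np.float64(10.89), np.float64(10.64), np.float64(11.4)] 10.23990087725503 11.168772163143686 10.548742473392963 9.849625248572025
deck w 0.09511795556647405 0.09364046220107176
9.5 lips [[0.7095, -0.0817], [0.5605, -0.0844], [0.71, -0.1387], [0.6123, -0.1411], [0.7093, -0.0635], [0.5603, -0.0665], [0.7101, -0.1561], [0.6253, -0.1589]] 
 deck [[0.4264, -0.0689], [0.4282, -0.164], [0.5184, -0.0677], [0.5192, -0.1614]] 
 H [[0.7113, -0.0499], [0.712, -0.169]] S [[0.6528, -0.1137], [0.6527, -0.1029], [0.6529, -0.1244]]
10 lips [[0.7088, -0.0879], [0.5597, -0.0893], [0.7087, -0.1449], [0.611, -0.1464], [0.7087, -0.0697], [0.5597, -0.0714], [0.7087, -0.1623], [0.6239, -0.1643]] 
 deck [[0.4258, -0.0726], [0.4267, -0.1678], [0.5178, -0.0723], [0.5178, -0.1659]] 
 H [[0.7108, -0.0561], [0.7105, -0.1753]] S [[0.6518, -0.1194], [0.6518, -0.1086], [0.6518, -0.1301]]
10.5 lips [[0.708, -0.094], [0.5589, -0.0942], [0.7074, -0.1511], [0.6097, -0.1518], [0.7081, -0.0759], [0.5591, -0.0763], [0.7073, -0.1684], [0.6224, -0.1698]] 
 deck [[0.4252, -0.0764], [0.4252, -0.1715], [0.5172, -0.0768], [0.5163, -0.1704]] 
 H [[0.7103, -0.0623], [0.7089, -0.1814]] S [[0.6508, -0.125], [0.6509, -0.1143], [0.6507, -0.1358]]
```

The dock yaw is about 10.5°, with the bay centreline at v = −0.123 and the end stop at u = 0.7097, so the dock origin is at u = 0.6097. The deck width of 95 mm and lip gap of 57 mm match the given sizes. The socket is at dock (41,−2), which is world (0.6627, −0.0043).

```bash
python3 d.py .6627 -.0043 .040 10.5;
```

```text
delta [ 11.9   7.5 230.3] spin -0.51 at [0.6498 0.0009 0.2703] [-1.7995e+02  2.0000e-02  9.9900e+00] t 2.95 F [-0.5  0.2 -0.7] w 1.003
```

step_arm:
  delta_pos:
    - [6,4,30]
    - [12,7,70]
    - [12,7,110]
    - [12,7,145]
    - [12,7,170]
    - [12,7,190]
    - [12,7,205]
    - [12,7,217]
    - [12,7,226]
    - [12,7,230]
    - [12,7,230]
    - [12,7,230]
  spin: [-0.5,-0.5,-0.5,-0.5,-0.5,-0.5,-0.5,-0.5,-0.5,-0.5,-0.5,-0.5]
  grip: 55
  force: 40

```text
t: 4.45
ee_pos: [0.6638, -0.0056, 0.041]
tcp_rot: [180.0, -0.1, 10.3]
force: [-0.3, 0.4, 0.3]
gripper_width: 0.643
```

```bash
python3 - <<'E'
from h import *
s=get_state();im=read_camera('wrist')
cv2.imwrite('pics/w3.png',im[:,:,::-1]); print(s['t'],s['ee_pos'],s['tcp_rot'],s['force'],s['gripper_width'])
E
```

```text
4.45 [ 0.66378744 -0.00564212  0.04104763] [ 1.79985478e+02 -7.69600558e-02  1.03486737e+01] [-0.33162359  0.35343696  0.28906931] 0.6431072070018281
```

View pics/w3.png

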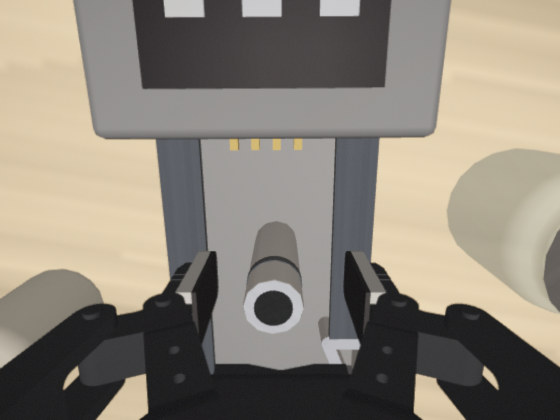

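The socket top is at (273,307), between the pads, which sit at x ≈ 200 and 360. I'll close on it and lift.

step_arm:
  delta_pos:
    - [0,0,0]
    - [0,0,0]
    - [0,0,0]
    - [0,0,0]
    - [0,0,0]
    - [0,0,0]
  spin: [0,0,0,0,0,0]
  grip: 10
  force: 50

```text
t: 5.25
ee_pos: [0.6636, -0.0055, 0.0408]
tcp_rot: [180.0, -0.0, 10.4]
force: [-0.1, -0.2, 2.7]
gripper_width: 0.242
```

step_arm:
  delta_pos:
    - [0,0,-10]
    - [0,0,-30]
    - [0,0,-60]
    - [0,0,-90]
    - [0,0,-110]
    - [0,0,-120]
    - [0,0,-120]
  spin: [0,0,0,0,0,0,0]

```text
t: 6.12
ee_pos: [0.6635, -0.0055, 0.1609]
tcp_rot: [180.0, -0.1, 10.4]
force: [-0.2, 0.1, -1.9]
gripper_width: 0.242
```

```bash
python3 - <<'E'
from h import *
s=get_state();im=read_camera('wrist')
cv2.imwrite('pics/w4.png',im[:,:,::-1]); print(s['t'],s['ee_pos'],s['tcp_rot'],s['force'],s['gripper_width'])
s=np.load('s1.npy',allow_pickle=True).item();T=Tcam('wrist',s)
# tray in w1: near corners/edges, rim z=.03
P=onz('wrist',[(341,35),(404,138),(552,48)],.03,T);print(P.round(4))
T=Tcam('top');P=onz('top',[(155,140),(197,140),(152,189),(193,191)],.03,T);print(P.round(4),P.mean(0))
E
```

```text
6.125 [ 0.66351766 -0.00553175  0.16090251] [ 1.79989423e+02 -5.83212983e-02  1.03568545e+01] [-0.21711827  0.14247204 -1.85894296] 0.24208609786443847
[[0.5671 0.393  0.03  ]
 [0.5657 0.2715 0.03  ]
 [0.7247 0.2607 0.03  ]]
[[0.7221 0.3887 0.03  ]
 [0.7194 0.2589 0.03  ]
 [0.5679 0.3937 0.03  ]
 [0.5596 0.2692 0.03  ]] [0.64223568 0.32760874 0.03      ]
```

View pics/w4.png

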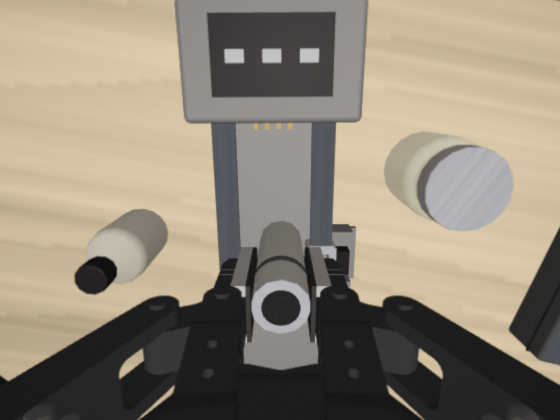

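The socket is held upright between the pads at (281,305), and the bay below looks empty. I'll carry it to the empty half of the tray, at about (0.608, 0.330).

```bash
python3 d.py .608 .330 .161 53
```

```text
delta [   6.2 -339.9   -1.3] spin -42.64 at [ 0.663  -0.0055  0.1596] [-1.7998e+02  6.0000e-02  1.0360e+01] t 6.175 F [-0.2 -0.6 -1.9] w 0.241
```

step_arm:
  delta_pos:
    - [1,-20,0]
    - [2,-60,0]
    - [3,-105,0]
    - [4,-150,0]
    - [5,-195,0]
    - [6,-240,0]
    - [6,-280,0]
    - [6,-310,0]
    - [6,-330,0]
    - [6,-340,0]
    - [6,-340,0]
    - [6,-340,0]
  spin: [-3,-8,-14,-20,-26,-32,-37,-40,-42,-42.6,-42.6,-42.6]

```text
t: 7.68
ee_pos: [0.6085, 0.3289, 0.1603]
tcp_rot: [180.0, 0.0, 52.9]
force: [0.4, 0.4, -0.5]
gripper_width: 0.242
```

```bash
python3 - <<'E'
from h import *
s=get_state();im=read_camera('wrist')
cv2.imwrite('pics/w5.png',im[:,:,::-1]); print(s['t'],s['ee_pos'],s['tcp_rot'],s['force'],s['gripper_width'])
E
```

```text
7.675 [0.60847173 0.32889012 0.16030093] [1.79977491e+02 2.30030104e-02 5.28740158e+01] [ 0.4140415   0.3934469  -0.52519328] 0.24186970248432832
```

View pics/w5.png

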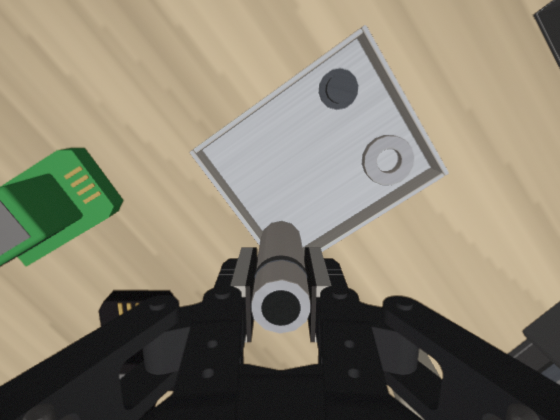

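```bash
python3 - <<'E'
from h import *
s=get_state();T=Tcam('wrist',s)
P=onz('wrist',[(193,152),(367,28),(446,172)],.03,T);print(P.round(4)); c=(P[0]+P[2])/2
x=P[1]-P[0];x/=np.linalg.norm(x);print(c,'free',c-.035*x, np.linalg.norm(P[1]-P[0]),np.linalg.norm(P[2]-P[1]))
import d;d.delta([.608,.330,.038],53)
E
```

```text
[[0.5745 0.3961 0.03  ]
 [0.73   0.3878 0.03  ]
 [0.7231 0.2637 0.03  ]]
[0.64879474 0.32992651 0.03      ] free [0.61384514 0.33180408 0.03      ] 0.15578628572910705 0.12420113690770078
delta [  0.6  -1.2 122.4] spin -0.14 at [0.6085 0.3288 0.1604] [1.7998e+02 1.0000e-02 5.2860e+01] t 7.725 F [-0.2  0.5 -1. ] w 0.246
```

step_arm:
  delta_pos:
    - [5,2,15]
    - [5,2,40]
    - [5,2,70]
    - [5,2,95]
    - [5,2,110]
    - [5,2,116]
    - [5,2,119]
    - [5,2,121]
    - [5,2,122]
    - [5,2,122]
  spin: [0,0,0,0,0,0,0,0,0,0]

```text
t: 8.98
ee_pos: [0.6129, 0.3329, 0.0389]
tcp_rot: [180.0, -0.0, 53.0]
force: [0.1, -0.5, -0.3]
gripper_width: 0.24
```

step_arm:
  delta_pos:
    - [0,0,1]
    - [0,0,1]
    - [0,0,1]
  spin: [0,0,0]

```text
t: 9.35
ee_pos: [0.6127, 0.3328, 0.0373]
tcp_rot: [-180.0, -0.0, 53.0]
force: [-0.2, 0.1, -1.5]
gripper_width: 0.242
```

step_arm:
  delta_pos:
    - [0,0,0.7]
    - [0,0,0.7]
    - [0,0,0.7]
  spin: [0,0,0]

```text
t: 9.72
ee_pos: [0.6128, 0.3329, 0.0368]
tcp_rot: [180.0, -0.0, 53.0]
force: [0.0, 0.4, -0.4]
gripper_width: 0.243
```

step_arm:
  delta_pos:
    - [0,0,0.8]
    - [0,0,0.8]
    - [0,0,0.8]
  spin: [0,0,0]

```text
t: 10.1
ee_pos: [0.6128, 0.3329, 0.0367]
tcp_rot: [180.0, -0.0, 53.0]
force: [-1.5, -1.1, 3.9]
gripper_width: 0.243
```

Contact at +3.9 N, so the socket is standing on the floor. I'll release it gently and rise.

step_arm:
  delta_pos:
    - [0,0,0]
    - [0,0,0]
    - [0,0,0]
    - [0,0,0]
  spin: [0,0,0,0]
  grip: 50

```text
t: 10.6
ee_pos: [0.6126, 0.3328, 0.0355]
tcp_rot: [-180.0, 0.0, 53.0]
force: [-0.9, -0.5, -0.1]
gripper_width: 0.578
```

step_arm:
  delta_pos:
    - [0,0,-10]
    - [0,0,-30]
    - [0,0,-65]
    - [0,0,-105]
    - [0,0,-140]
    - [0,0,-160]
    - [0,0,-170]
  spin: [0,0,0,0,0,0,0]

```text
t: 11.48
ee_pos: [0.6134, 0.3332, 0.21]
tcp_rot: [179.8, -0.3, 53.0]
force: [0.4, 0.7, -0.5]
gripper_width: 0.583
```

```bash
python3 - <<'E'
from h import *
import d
s=get_state();im=read_camera('wrist')
cv2.imwrite('pics/w6.png',im[:,:,::-1])
# grasp over pack at pack x=+4
y=np.radians(53.1);p=np.array([.4102,.2873])+.003*np.array([np.cos(y),np.sin(y)])
print(p); d.delta([p[0],p[1],.18],53.1)
E
```

```text
[0.41200126 0.28969905]
delta [-156.3 -134.8   29. ] spin -0.14 at [0.6136 0.3332 0.2102] [179.84  -0.3   52.96] t 11.525 F [ 0.3 -0.9  0.2] w 0.587
```

View pics/w6.png

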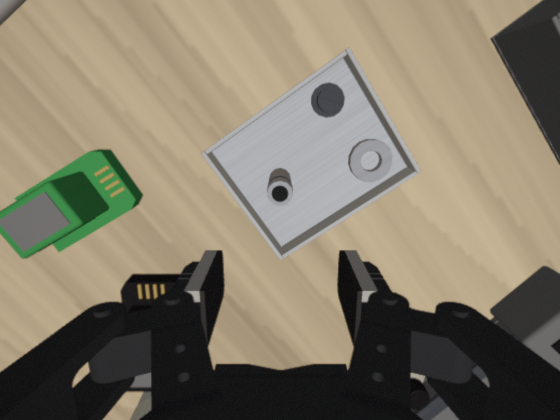

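The socket stands in the empty half of the tray at (280,190). Next I'll move above the pack.

step_arm:
  delta_pos:
    - [-25,-22,0]
    - [-60,-52,0]
    - [-95,-82,0]
    - [-125,-108,0]
    - [-148,-127,0]
    - [-156,-135,0]
    - [-156,-135,0]
    - [-156,-135,0]
  spin: [0,0,0,0,0,0,0,0]
  grip: 75

```text
t: 12.52
ee_pos: [0.4118, 0.2897, 0.2057]
tcp_rot: [180.0, -0.0, 52.9]
force: [0.6, 0.2, -0.2]
gripper_width: 0.879
```

```bash
python3 - <<'E'
from h import *
import d
s=get_state();im=read_camera('wrist')
cv2.imwrite('pics/w7.png',im[:,:,::-1])
d.delta([.4120,.2897,.034],53.1)
T=Tcam('wrist',s)
y=np.radians(53.1);u=np.array([np.cos(y),np.sin(y)]);v=np.array([-u[1],u[0]])
o=np.array([.4102,.2873])
for X,Y,Z in [(50,27,20),(50,-27,20),(25,22,72),(25,-22,72),(-41,0,72)]:
    print((X,Y,Z),proj('wrist',[np.r_[o+u*X/1e3+v*Y/1e3,Z/1e3]],T))
E
```

```text
delta [1.000e-01 2.000e-01 1.716e+02] spin -0.17 at [0.4118 0.2897 0.2056] [1.800e+02 1.000e-02 5.293e+01] t 12.575 F [ 0.3  0.6 -0.1] w 0.874
(50, 27, 20) [[250.82328268 129.13469415]]
(50, -27, 20) [[309.59094615 128.98638674]]
(25, 22, 72) [[252.70940575 165.50262341]]
(25, -22, 72) [[308.00353867 165.35748801]]
(-41, 0, 72) [[280.5473673  242.75061783]]
```

View pics/w7.png

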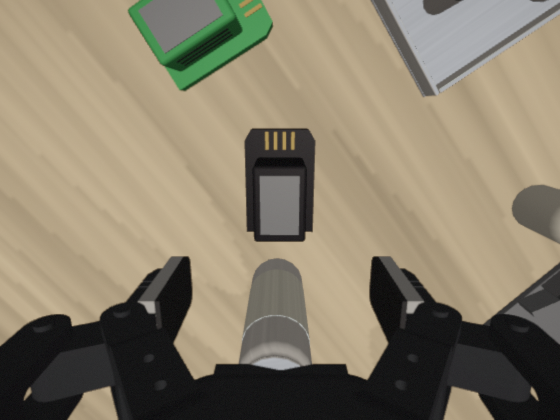

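The prediction matches: the pack's front is at row 129 and the tower front at row 166. I'll check the can clearance, then descend.

```bash
python3 - <<'E'
from h import *
s=get_state();T=Tcam('wrist',s)
P=onz('wrist',[(276,259)],0,T)[0]
y=np.radians(53.1);u=np.array([np.cos(y),np.sin(y)]);print((P[:2]-[.4102,.2873])@u)
E
```

```text
-0.0890483461804511
```

step_arm:
  delta_pos:
    - [0,0,20]
    - [0,0,55]
    - [0,0,90]
    - [0,0,120]
    - [0,0,142]
    - [0,0,156]
    - [0,0,165]
    - [0,0,170]
    - [0,0,171.5]
    - [0,0,171.5]
    - [0,0,171.5]
  spin: [-0.2,-0.2,-0.2,-0.2,-0.2,-0.2,-0.2,-0.2,-0.2,-0.2,-0.2]

```text
t: 13.95
ee_pos: [0.4113, 0.2899, 0.035]
tcp_rot: [180.0, -0.1, 53.2]
force: [0.0, -0.1, 0.1]
gripper_width: 0.881
```

step_arm:
  delta_pos:
    - [0,0,0]
    - [0,0,0]
    - [0,0,0]
    - [0,0,0]
    - [0,0,0]
    - [0,0,0]
  spin: [0,0,0,0,0,0]
  grip: 35
  force: 60

```text
t: 14.7
ee_pos: [0.4112, 0.2899, 0.0348]
tcp_rot: [180.0, -0.1, 53.2]
force: [0.5, 0.5, 4.8]
gripper_width: 0.506
```

```bash
python3 - <<'E'
from h import *
s=get_state();im=read_camera('wrist')
cv2.imwrite('pics/w8.png',im[:,:,::-1]);print(s['t'],s['ee_pos'],s['tcp_rot'],s['force'],s['gripper_width']*85.4)
E
```

```text
14.7 [0.41119117 0.28990683 0.03479574] [ 1.79995537e+02 -5.76505963e-02  5.31562122e+01] [0.47407339 0.5401641  4.82652883] 43.17522622203262
```

View pics/w8.png

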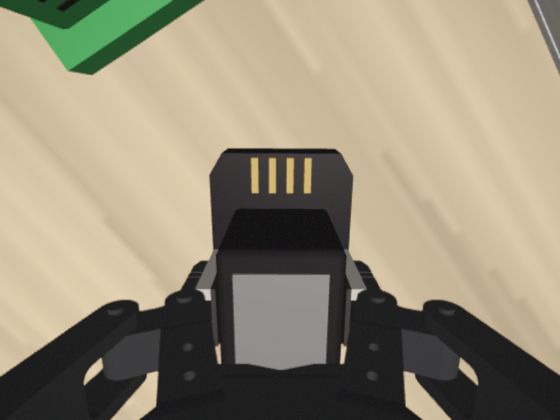

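Gripped at 43 mm, square on the tower. I'll measure how the pack sits in the hand, then lift.

```bash
python3 - <<'E'
from h import *
s=get_state();T=Tcam('wrist',s)
M=R.from_euler('xyz',s['tcp_rot'],degrees=True).as_matrix()
P=onz('wrist',[(224,153),(342,153),(210,176),(353,176),(210,240),(351.5,240)],.02,T)
print(((P-s['ee_pos'])@M*1000).round(1))
E
```

```text
[[ 47.4 -25.4  14.8]
 [ 47.5  27.6  14.8]
 [ 37.  -32.2  14.8]
 [ 37.   33.1  14.8]
 [  5.7 -33.9  14.8]
 [  5.7  34.2  14.8]]
```

step_arm:
  delta_pos:
    - [0,0,-5]
    - [0,0,-20]
    - [0,0,-50]
    - [0,0,-85]
    - [0,0,-115]
    - [0,0,-130]
    - [0,0,-135]
    - [0,0,-135]
  spin: [0,0,0,0,0,0,0,0]

```text
t: 15.75
ee_pos: [0.4105, 0.2893, 0.1684]
tcp_rot: [-180.0, 0.1, 53.2]
force: [0.2, -0.9, -4.7]
gripper_width: 0.511
```

```bash
python3 - <<'E'
from h import *
import d
s=get_state();im=read_camera('wrist')
cv2.imwrite('pics/w9.png',im[:,:,::-1])
y=np.radians(10.5);u=np.array([np.cos(y),np.sin(y)]);v=np.array([-u[1],u[0]])
# pack origin target: nose at dock x=-86 -> origin dock x -136 ; TCP = origin+3
for X in (-136,):
    p=u*(.6097+(X+3)/1e3)+v*(-.123); print(p); d.delta([p[0],p[1],.17],10.5)
E
```

```text
[ 0.49113258 -0.03406868]
delta [-210.3  258.6   -1.9] spin 42.66 at [0.4103 0.2892 0.1679] [-1.7994e+02  1.4000e-01  5.3160e+01] t 15.8 F [ 0.5  0.4 -3.6] w 0.507
```

View pics/w9.png

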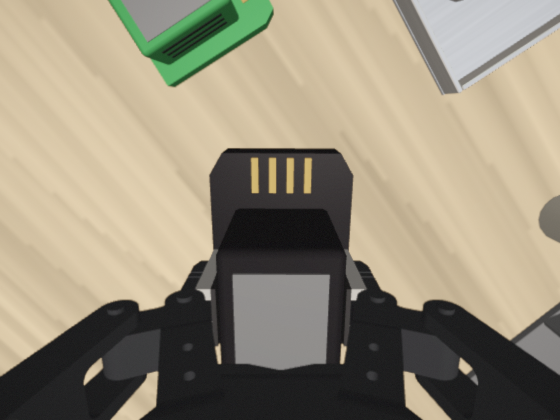

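The pack's nose is at tool x ≈ +47.5 mm and its lateral offset is under 1 mm. I'll go around the can, forward first and then across to the deck.

step_arm:
  delta_pos:
    - [10,25,-2]
    - [26,62,-2]
    - [0,90,-2]
    - [-35,118,-2]
    - [-70,146,-2]
    - [-105,174,-2]
    - [-140,202,-2]
    - [-170,227,-2]
    - [-195,247,-2]
    - [-207,256,-2]
    - [-210,258.6,-2]
    - [-210,258.6,-2]
  spin: [0,2,7,12,18,24,30,36,40,42.7,42.7,42.7]

```text
t: 17.3
ee_pos: [0.4918, -0.0328, 0.1709]
tcp_rot: [-179.9, 0.0, 10.5]
force: [0.4, -0.1, -4.2]
gripper_width: 0.507
```

```bash
python3 - <<'E'
from h import *
import d
s=get_state();im=read_camera('wrist')
cv2.imwrite('pics/w10.png',im[:,:,::-1]);np.save('s10.npy',s,allow_pickle=True)
d.delta([.4911,-.0341,.0455],10.5)
E
```

```text
delta [ -1.    1.5 125.5] spin 0.04 at [ 0.4919 -0.0325  0.171 ] [-1.7994e+02  2.0000e-02  1.0540e+01] t 17.35 F [ 0.6 -0.1 -3.5] w 0.51
```

View pics/w10.png

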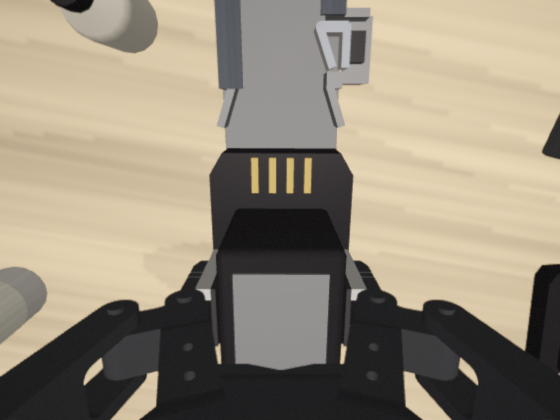

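The view shows the dock mouth ahead at rows 87–148, roughly centred on the pack. I'll cross-check the bay axis from here.

```bash
python3 - <<'E'
from h import *
im=cv2.imread('pics/w10.png');c=im[0:160,205:385];cv2.imwrite('pics/w10c.png',cv2.resize(np.clip(c*1.6,0,255).astype('uint8'),None,fx=3.7,fy=3.7,interpolation=cv2.INTER_NEAREST))
E
```

```text
(no output)
```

View pics/w10c.png

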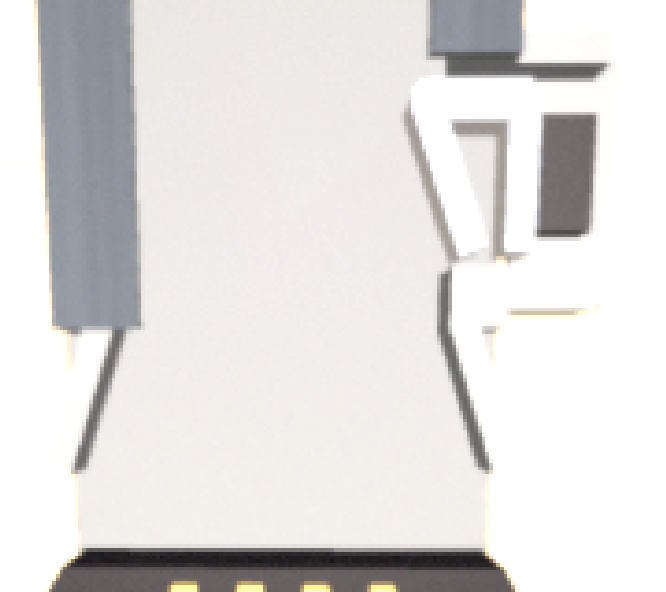

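```bash
python3 - <<'E'
from h import *
s=np.load('s10.npy',allow_pickle=True).item();T=Tcam('wrist',s)
L=onz('wrist',[(240.7,0),(243.1,87.8),(320.9,0),(321.5,14)],.035,T)
D=onz('wrist',[(226.6,146),(335.8,146)],.008,T)
ang=lambda d:np.degrees(np.arctan2(d[1],d[0]))
print(ang(L[0]-L[1]),ang(L[0]-L[2])-90,ang(D[0]-D[1])-90)
y=np.radians(10.5);u=np.array([np.cos(y),np.sin(y)]);v=np.array([-u[1],u[0]])
for P in (L,D): print((np.c_[P[:,:2]@u,P[:,:2]@v]-[.6097,-.123]).round(4).tolist())
print('tcp',s['ee_pos'][:2]@v+.123)
E
```

```text
10.439748825799672 10.549592223697971 10.550077604122492
[[0.0074, 0.0286], [-0.0511, 0.0287], [0.0075, -0.028], [-0.0013, -0.0287]]
[[-0.0977, 0.0471], [-0.0976, -0.0475]]
tcp 0.001165319166116091
```

The second measurement agrees within 1 mm: lips at ±28.5 mm, yaw 10.5°. I'll lower the pack onto the deck.

step_arm:
  delta_pos:
    - [0,1,20]
    - [0,1,50]
    - [0,1,80]
    - [0,1,102]
    - [0,1,115]
    - [0,1,121]
    - [0,1,124.5]
    - [0,1,126]
    - [0,1,127]
    - [0,1,127]
    - [0,1,127]
  spin: [0,0,0,0,0,0,0,0,0,0,0]

```text
t: 18.73
ee_pos: [0.4923, -0.0346, 0.0446]
tcp_rot: [180.0, -0.0, 10.4]
force: [-0.3, -0.8, -5.2]
gripper_width: 0.509
```

```bash
python3 - <<'E'
from h import *
import d
s=get_state();im=read_camera('side')
cv2.imwrite('pics/s11.png',im[:,:,::-1]);im=im[150:300,220:400]
cv2.imwrite('pics/s11c.png',cv2.resize(im[:,:,::-1],None,fx=4,fy=4,interpolation=cv2.INTER_CUBIC))
y=np.radians(10.5);u=np.array([np.cos(y),np.sin(y)]);v=np.array([-u[1],u[0]])
print(s['ee_pos'],s['tcp_rot'],s['force'],s['ee_pos'][:2]@u-.6097,s['ee_pos'][:2]@v+.123)
E
```

```text
[ 0.49233085 -0.0345668   0.04456787] [ 1.79994174e+02 -2.94421049e-02  1.04499967e+01] [-0.27175283 -0.84640804 -5.24048082] -0.13191257634207249 -0.0007081481279578167
```

View pics/s11c.png

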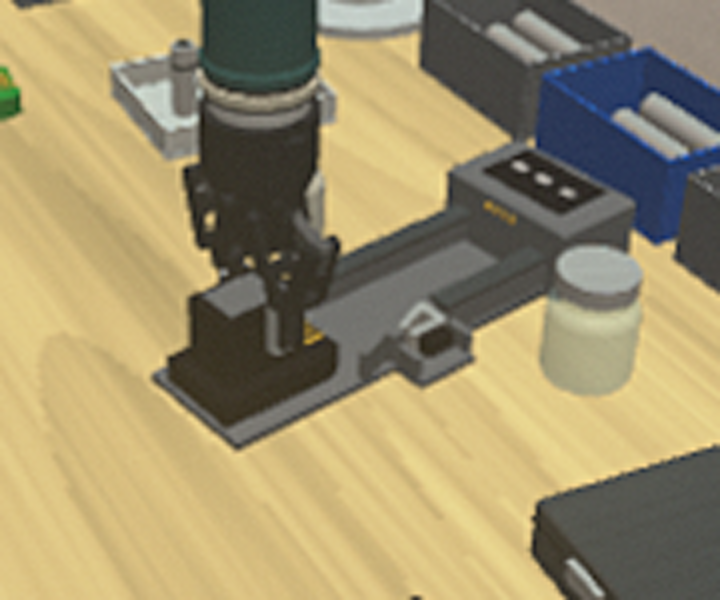

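The side view shows the pack over the deck, just before the mouth, with the bay empty and the socket standing in the tray. I'll settle it onto the deck.

step_arm:
  delta_pos:
    - [0,-1,1]
    - [0,-1,1.6]
    - [0,-1,1.6]
    - [0,-1,1.6]
  spin: [0,0,0,0]

```text
t: 19.27
ee_pos: [0.4921, -0.0335, 0.0428]
tcp_rot: [-180.0, -0.0, 10.5]
force: [0.1, 0.7, -1.8]
gripper_width: 0.506
```

step_arm:
  delta_pos:
    - [4,0,0]
    - [10,0,0]
    - [16,0,0]
    - [22,0,0]
    - [28,0,0]
    - [33,0,0]
    - [37,0,0]
    - [40,0,0]
    - [40,0,0]
  spin: [0,0,0,0,0,0,0,0,0]

```text
t: 20.4
ee_pos: [0.5318, -0.0262, 0.0429]
tcp_rot: [180.0, -0.1, 10.5]
force: [-0.2, 0.1, -1.6]
gripper_width: 0.506
```

```bash
cat > q.py <<'E'
from h import *
import sys
s=get_state();n=sys.argv[1]
im=read_camera('wrist');cv2.imwrite(f'pics/{n}.png',im[:,:,::-1])
y=np.radians(10.5);u=np.array([np.cos(y),np.sin(y)]);v=np.array([-u[1],u[0]])
f=s['force']
print('t',s['t'],'dock x,y',(s['ee_pos'][:2]@u-.6097).round(4),(s['ee_pos'][:2]@v+.123).round(4),'z',s['ee_pos'][2].round(4),'yaw',s['tcp_rot'].round(2),'F dock',f[:2]@u,f[:2]@v,f[2],'w',s['gripper_width']*85.4)
E
python3 q.py w12
```

```text
t 20.4 dock x,y -0.0916 0.0003 z 0.0429 yaw [ 1.800e+02 -5.000e-02  1.046e+01] F dock -0.14418224195495333 0.15923054074943396 -1.6347796037824183 w 43.17834682784273
```

View pics/w12.png

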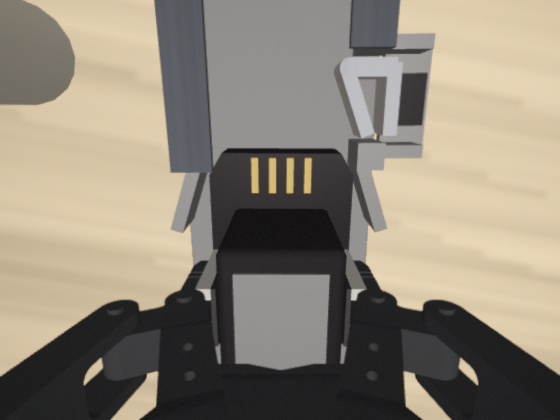

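The nose is entering the narrow section, centred between the walls, with no side force. I'll continue past the catch ramp.

step_arm:
  delta_pos:
    - [3,0,0]
    - [8,0,0]
    - [13,0,0]
    - [19,0,0]
    - [25,0,0]
    - [31,0,0]
    - [37,0,0]
    - [43,0,0]
    - [48,0,0]
    - [52,0,0]
    - [55,0,0]
    - [55,0,0]
  spin: [0,0,0,0,0,0,0,0,0,0,0,0]

```text
t: 21.95
ee_pos: [0.5861, -0.0148, 0.0429]
tcp_rot: [-179.9, -0.1, 10.5]
force: [-1.5, 5.1, 1.8]
gripper_width: 0.505
```

```bash
python3 q.py w13
```

```text
t 21.95 dock x,y -0.0362 0.0016 z 0.0429 yaw [-1.7987e+02 -8.0000e-02  1.0500e+01] F dock -0.5244871882273485 5.256614681305318 1.7637718798797057 w 43.13804192726896
```

View pics/w13.png

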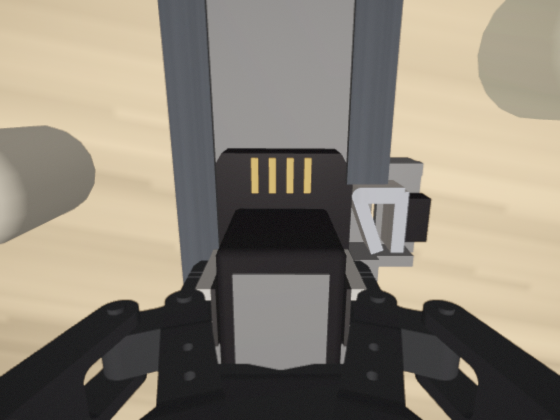

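The catch is deflected by the pack: the slider is pushed outward at (417,217), with 5 N of side force as expected. Sliding on.

step_arm:
  delta_pos:
    - [4,0,0]
    - [10,0,0]
    - [16,0,0]
    - [23,0,0]
    - [30,0,0]
    - [37,0,0]
    - [44,0,0]
    - [51,0,0]
    - [58,0,0]
    - [64,0,0]
    - [68,0,0]
    - [70,0,0]
  spin: [0,0,0,0,0,0,0,0,0,0,0,0]

```text
t: 23.5
ee_pos: [0.6545, -0.0023, 0.0429]
tcp_rot: [-179.9, -0.0, 10.4]
force: [-3.6, 4.0, 2.1]
gripper_width: 0.509
```

```bash
python3 q.py w14
```

```text
t 23.5 dock x,y 0.0334 0.0015 z 0.0429 yaw [-1.7988e+02 -2.0000e-02  1.0440e+01] F dock -2.791765261024026 4.54153648498882 2.08630589764112 w 43.47535804680482
```

View pics/w14.png

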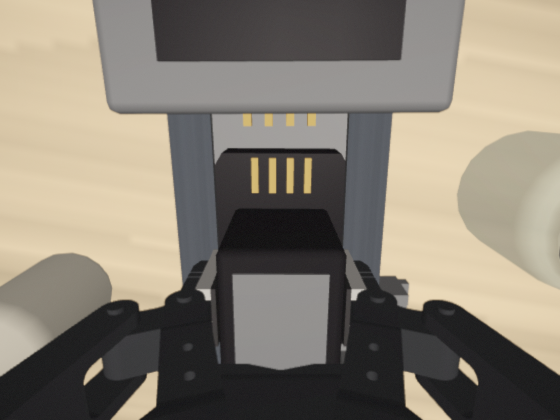

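step_arm:
  delta_pos:
    - [3,0,0]
    - [7,0,0]
    - [10,0,0]
    - [12,0,0]
    - [14,0,0]
    - [15,0,0]
    - [15,0,0]
  spin: [0,0,0,0,0,0,0]

```text
t: 24.42
ee_pos: [0.6694, -0.001, 0.0428]
tcp_rot: [180.0, -0.1, 10.5]
force: [0.2, 3.2, 1.2]
gripper_width: 0.509
```

step_arm:
  delta_pos:
    - [1,0,0]
    - [2,0,0]
    - [2,0,0]
  spin: [0,0,0]

```text
t: 24.8
ee_pos: [0.671, -0.0007, 0.0429]
tcp_rot: [180.0, -0.0, 10.5]
force: [-1.8, 0.9, 1.4]
gripper_width: 0.507
```

step_arm:
  delta_pos:
    - [1,0,0]
    - [1.5,0,0]
    - [1.5,0,0]
  spin: [0,0,0]

```text
t: 25.18
ee_pos: [0.6719, -0.0005, 0.0428]
tcp_rot: [180.0, 0.1, 10.5]
force: [-4.2, 1.0, 4.2]
gripper_width: 0.512
```

```bash
python3 q.py w15
```

```text
t 25.175 dock x,y 0.0508 0.0001 z 0.0428 yaw [1.7999e+02 8.0000e-02 1.0460e+01] F dock -3.931749817792355 1.7072763728601648 4.151153012647132 w 43.75748900515871
```

View pics/w15.png

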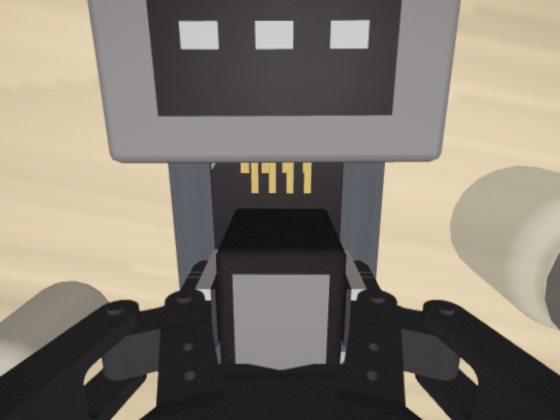

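The side force dropped from about 4 N to 1 N, which suggests the catch has clicked. I'll push on to a clear end-stop contact.

step_arm:
  delta_pos:
    - [0.7,0,0]
    - [1.2,0,0]
    - [1.2,0,0]
  spin: [0,0,0]

```text
t: 25.6
ee_pos: [0.672, -0.0005, 0.0429]
tcp_rot: [180.0, 0.2, 10.5]
force: [-8.0, 0.2, 5.9]
gripper_width: 0.504
```

```bash
python3 q.py w16; python3 - <<'E'
from h import *
im=read_camera('side')[170:260,300:400];cv2.imwrite('pics/s16.png',cv2.resize(im[:,:,::-1],None,fx=6,fy=6,interpolation=cv2.INTER_CUBIC))
E
```

```text
t 25.6 dock x,y 0.0509 0.0001 z 0.0429 yaw [179.99   0.23  10.47] F dock -7.876833057843913 1.646551697003551 5.928675972752585 w 43.06375924079962
```

View pics/s16.png

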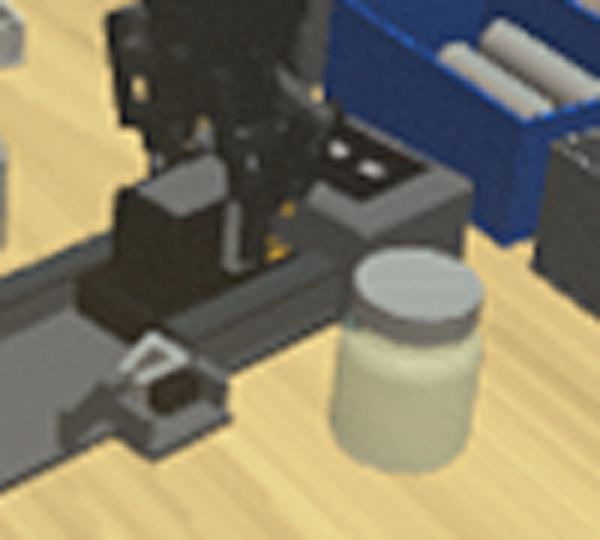

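The position has stopped while the force rose to 8 N, so the pack is on the end stop. The side view shows the catch tip out behind the pack. I'll relax the push, open, and rise.

step_arm:
  delta_pos:
    - [-1,0,0]
    - [-1,0,0]
    - [-1,0,0]
    - [-1,0,0]
    - [-1,0,0]
  spin: [0,0,0,0,0]
  grip: 65

```text
t: 26.32
ee_pos: [0.6727, -0.0002, 0.0427]
tcp_rot: [180.0, -0.0, 10.5]
force: [-0.2, 0.2, -0.3]
gripper_width: 0.757
```

step_arm:
  delta_pos:
    - [-1,0,-8]
    - [-1,0,-25]
    - [-1,0,-60]
    - [-1,0,-105]
    - [-11,0,-150]
    - [-21,0,-190]
    - [-31,0,-210]
    - [-31,0,-215]
    - [-31,0,-215]
  spin: [0,0,0,0,0,0,0,0,0]

```text
t: 27.45
ee_pos: [0.6419, -0.0058, 0.2565]
tcp_rot: [-180.0, 0.1, 10.5]
force: [0.1, -0.3, -0.4]
gripper_width: 0.758
```

```bash
python3 q.py w17; python3 - <<'E'
from h import *
im=read_camera('side');cv2.imwrite('pics/s17.png',im[:,:,::-1])
im=cv2.imread('pics/w17.png')[70:290,200:400];cv2.imwrite('pics/w17c.png',cv2.resize(np.clip(im*1.8,0,255).astype('uint8'),None,fx=2.7,fy=2.7,interpolation=cv2.INTER_CUBIC))
E
```

```text
t 27.45 dock x,y 0.0204 0.0003 z 0.2565 yaw [-1.7996e+02  9.0000e-02  1.0450e+01] F dock 0.043601967433369825 -0.34503889991222264 -0.3600791134210472 w 64.73099309835102
```

View pics/w17.png

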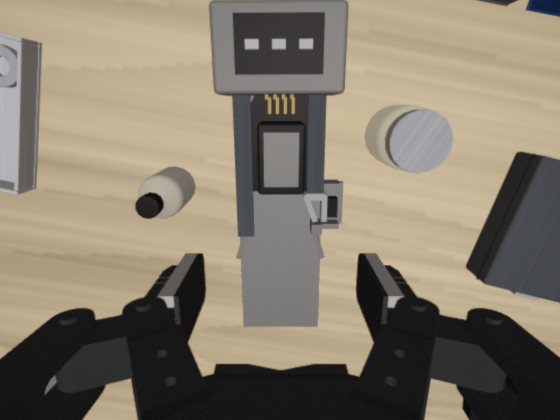

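View pics/w17c.png

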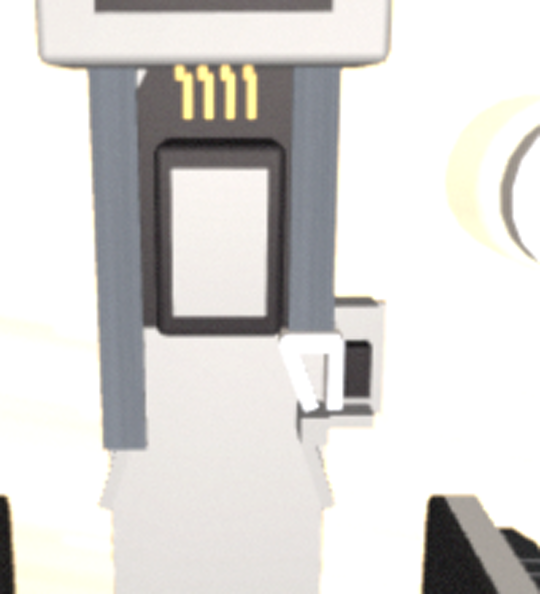

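View pics/s17.png

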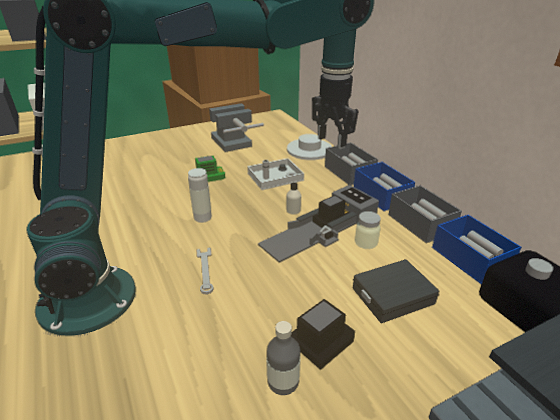

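The pack is seated, its terminals under the housing edge, and the catch wedge is out behind its rear edge at (304,195). I'll check the numbers.

```bash
python3 - <<'E'
from h import *
y=np.radians(10.5);u=np.array([np.cos(y),np.sin(y)]);v=np.array([-u[1],u[0]])
f=lambda P:((np.c_[P[:,:2]@u,P[:,:2]@v]-[.6097,-.123])*1000).round(1).tolist()
s=get_state();T=Tcam('wrist',s)
print('catch now',f(onz('wrist',[(304.4,195.2)],.03,T)),'shoe rear',f(onz('wrist',[(253.7,190.6)],.028,T)),'tower f/r',f(onz('wrist',[(281,122.6),(281,193.5)],.08,T)))
s=np.load('s2.npy',allow_pickle=True).item();T=Tcam('wrist',s)
print('catch at start',f(onz('wrist',[(307,198.5)],.03,T)))
E
```

```text
catch now [[-6.0, -26.2]] shoe rear [[-1.3, 28.9]] tower f/r [[73.2, -0.7], [8.6, -0.7]]
catch at start [[-3.9, -25.5]]
```

The tower spans dock x 8.6–73.2 mm, against 9–75 when fully home. The catch tip is at y = −26 mm, its rest position. The arm is clear, so I'll hand in the job.

```bash
python3 -c "
from cell import workorder
print(workorder.finish_job())"
```

```text
the job is handed in; nothing more can be done
None
```

I moved the spark-plug socket from the bay to the empty half of the tray. I then slid the smaller black pack, terminals first, into the bay against the end stop, let go and raised the arm clear. The job was handed in at about 27.5 s.

- **Pack home:** at the end stop the arm stopped moving while the push force rose from 4 to 8 N. The last view put the tower at dock x 8.6–73.2 mm, where fully home is 9–75 mm. That is within the 2 mm calibration and the 3 mm catch play.
- **Catch:** the catch tip measured at y = −26 mm, its rest position, so it has sprung back behind the pack. The side force had also dropped from about 4 N to 1 N as it clicked.
- **Small disagreement:** the pack's rear edge read as x = −1.3 mm rather than about 0. I put this down to pixel error at that edge.
- **Everything else:** the last side view shows the socket standing in the tray. The larger pack, bottles, can and jar appear unmoved; I checked these by eye only.

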